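# Release a ratchet clamp and scrap the sleeve

### The job

The duct sleeve held in the ratchet clamp is out of round and has to be scrapped. Flick the sprung pawl off the ratchet wheel so that it stays off, ease the crank slowly back clockwise to its stop so that the jaw is fully open, then lift the sleeve out and drop it into the slatted plywood crate. Leave the pawl off, and leave the loose things round the clamp where they lie.

Things in the scene. Friction and masses are not known exactly. Their poses are not given: they have to be found in the camera images.
- clamp: Grey ratchet clamp, fixed on the bench. Origin on the bench top, +z up, +y from wheel to fixed jaw, +x away from the robot at yaw 0 (yaw within 0.3). Plate 16 mm thick, x -90 to 70, y -150 to 175 mm. Steel toothed wheel, 104 mm across, z 36 to 50 mm, vertical axis at (0, -80) mm, crank on top. Fixed jaw: upright plate 70 mm along x, y = 149 to 162, top z = 66 mm.
- wheel (a joint): Angle the wheel and crank have run back, rad, clockwise seen from above positive. Starts wound at -0.1 to 0; stop at 1.6 (fully back, jaw fully open). The pawl in the teeth blocks running back. Friction (about 3 N at the grip) holds it wherever it is left. Ease it: 3 rad/s counts as spun.
- pawl (a joint): Lift of the pawl off the wheel, rad, clockwise seen from above positive: 0 in the teeth (start), 0.6 fully off. Over-centre spring: below 0.28 it snaps back into the teeth, above it snaps to 0.6 and stays there. Needs about 3 N on its post.
- pawl_post (a point): On the upright steel post of the pawl's tail, at the front of the clamp: 14 mm thick with an 18 mm ball on top, z = 50 to 100 mm; this point at z = 75 mm. Starts at clamp (-70, 24) mm. Pushing it some 28 mm along clamp +x (away from the robot) takes the pawl fully off. Free room in front of it.
- pawl_pivot (a point): Axis of the pawl, vertical, at clamp frame (-60, -22) mm, z = 43 mm; the post is 47 mm from it on the sleeve's side, the nose 60 mm from it on the wheel's side.
- wheel_axis (a point): Vertical axis of the wheel and crank, on top of its hub, z = 64 mm.
- crank_grip (a point): Middle of the crank's upright black round grip, 24 mm in diameter, z = 64 to 116 mm; this point at z = 92 mm, 80 mm from the wheel axis. Starts on the clamp's right, slightly to the back (azimuth about -20 degrees from clamp +x); fully back it is at about -112 degrees.
- jaw_face (a point): Middle of the sliding jaw's face towards the sleeve, z = 45 mm. The jaw is an upright plate 70 mm along clamp x, 13 mm thick, top at z = 62 mm; a rack driven by the wheel moves it 22 mm per rad along clamp y: face at y = 86 mm wound, 51 mm fully open.
- sleeve: Thin stainless duct sleeve, a tube 59 mm in outside diameter, 85 mm high, about 0.12 kg, standing on the clamp's plate between the jaws (top at z = 101 mm). Origin: centre of its bottom; z along its axis. Can be grasped across its diameter from above, fingers on its clamp +x and -x sides.
- sleeve_mid (a point): Centre of the sleeve, 42.5 mm above its bottom.
- sleeve_seat (a point): Where sleeve_mid lies while the sleeve stands in the clamp (fixed to the clamp at (0, 118, 58.5) mm).
- crate: Square slatted plywood crate, 170 x 170 mm outside, 90 mm high, walls and floor 6 mm, open on top, fixed; stands to the left or the right of the clamp. Origin: centre of its underside on the bench, z up, x and y along its sides.
- drill_case: Red and grey drill case, 56 x 100 x 33 mm, loose in front of the clamp; bystander. Origin: centre of its underside.
- mask_tape: Roll of masking tape, 87 mm across, 25 mm high, loose behind the clamp; bystander. Origin: centre of its underside.
- screwdriver: Red-handled screwdriver, 202 mm, loose behind the clamp; bystander. Origin: centre of its underside.
- marker: Black marker pen, 130 mm, 16 mm thick, loose in front of the clamp; bystander. Origin: centre of its underside.
Not all that is in view belongs to the job. Leave any purple look-alike of the sleeve alone.

How it is judged:
By the outcome, as a careful person would: the job done as asked, in the order asked, and still so for the second after the job is handed in, with the robot touching nothing.
It also fails if it takes over 67 s, if anything falls off the work surface, if the arm or the gripper's body presses on something with over 40 N, if the wrist force passes 120 N, or if a joint passes its speed limit or range.

### The arm

A 6-joint arm with a two-finger parallel gripper is mounted at the origin on a cart in front of the work surface, level with it; the furniture and walls round the work are solid. World frame = base frame: x ahead of the robot, y to its left, z up, the work surface at z = 0. Lengths are in m, angles in rad, forces in N, time in s.
With the tool pointing down it reaches from about 0.3 to 0.95 m from the base axis. Payload 3.1 kg.
Tool frame: the origin (TCP) lies between the finger pads; the fingertips stand 14 mm ahead of it and the grasp point (between the pads) lies 5 mm behind it (arm.finger_overhang is the distance from the TCP to the fingertips, in m); z points along the fingers, y is the line along which they close (so a half turn about z gives the same grasp; the last joint's range is limited). The gripper opens to 85 mm and grips with 20 to 120 N. Pads are 22 mm wide; open, the fingers measure 114 mm over their backs; the gripper's body (76 mm by 85 mm) begins 54 mm behind the grasp point. The pads swing forward as they close: fully open they stand 13 mm farther back than shut.
Start: joints at [1.269, 0.308, 1.634, -0, 1.2, -0.07], TCP at [0.144, 0.608, 0.211] pointing down, gripper open.
Joint ranges: [-3.06, 3.06], [-0.79, 1.96], [0.05, 2.63], [-1.19, 4.34], [0.05, 2.64], [-2.94, 2.94]. Speed limits (rad/s): [2.79, 2.79, 3.14, 3.14, 3.14, 3.14].

### API

Orientations are given as a unit quaternion [w, x, y, z].
In Python, from station import arm gives the robot as it stands. Calls block until the motion is done:
- arm.move_pose(position, orientation): joint-space move of the TCP to a pose.
- arm.movel(position, rate=0.15, orientation=None, force_limit=None): straight line of the TCP; orientation=None keeps the orientation; rate is the mean speed in m/s. With force_limit (N) it stops when the force on the tool has changed by that much, and returns True; else False.
- arm.movej(angles): joint-space move.
- arm.set_gripper(opening, grip_force=None): opening from 0.0 (shut) to 1.0 (fully open); grip_force is the grip in N (None keeps the last); returns when the fingers have stopped.
- arm.dwell(seconds).
- arm.inverse_kinematics(position, orientation): joint angles nearest the present ones, or None.
- arm.read_camera(name): name is "side" or "top" or "wrist"; returns a dict with "img" (384x512x3 uint8, red, green, blue), "vertical_fov" (degrees; the focal length in pixels is half the picture's height over the tangent of half this angle, whatever the lens; pixels are square), "cx", "cy" (the principal point, pixels), "rvec" (rotation vector, rad) and "tvec" (3), from world to camera coordinates, as OpenCV has them. Camera axes: x right, y down, z forward; pixel columns grow to the right and rows downward; lengths in m; the calibration is good to about 2 mm. The wrist camera is an equidistant fisheye: a pixel r from the principal point sees the ray r / f radians off the axis. A picture is of the moment at which its call begins. There is no depth.
A pose or a line that the arm cannot do raises arm.Unreachable and nothing moves.
- arm.close_job(): hands the job in; it is judged then, once.
Readings, each from a call of its own:
- arm.get_clock(): time.
- arm.get_qpos(): joint angles.
- arm.get_dq(): joint speeds.
- arm.get_joint_torque(): joint torques, N m.
- arm.get_ee_pos(): TCP position.
- arm.get_orientation(): TCP orientation.
- arm.get_wrist_force(): force on the tool from outside, world axes, zero at the start.
- arm.get_torque(): the same for the moment, N m.
- arm.get_finger_gap(): opening from 0.0 (shut) to 1.0 (fully open).
- arm.get_grip_force(): force on a finger pad.
Only numpy, scipy, OpenCV 4.12 (cv2) and the standard library are available. Lean on these libraries where they do the work, as an engineer would, in place of code of your own. Each camera call takes 0.05 s, during which the arm holds its last target. There are 200 camera calls.

## Working session

There is one attempt and no reset: what is moved stays moved. The work goes in short steps, each a Python script; the robot and the scene stay as the last script left them, time stands still between calls to the robot, and variables do not carry over. Pictures are saved under pics/ and viewed, at most 10 in all, crops included, and the job is handed in when it is done.

```bash
ls; mkdir -p pics; python3 - <<'E'
from station import arm
import cv2,numpy as np
a=[arm.read_camera(n) for n in("top","side","wrist")]
for n,c in zip(("top","side","wrist"),a):
    cv2.imwrite(f"pics/{n}0.png",c["img"][...,::-1]); print(n,c["vertical_fov"],c["cx"],c["cy"],c["rvec"],c["tvec"])
    np.savez(f"{n}0.npz",**c)
i=cv2.resize(a[0]["img"],(800,600),interpolation=cv2.INTER_CUBIC);cv2.imwrite("pics/top0b.png",i[...,::-1])
i=cv2.resize(a[1]["img"],(800,600),interpolation=cv2.INTER_CUBIC);cv2.imwrite("pics/side0b.png",i[...,::-1])
print(arm.get_clock(),arm.get_orientation())
E
```

```text
pics
top 47.57175967976651 257.3365734234574 190.76848847579214 [ 2.18826941 -2.15617468  0.10938581] [-0.0043737   0.56350897  1.25496783]
side 52.823406065126 256.4072979725903 187.40702517359904 [ 0.1445825  -2.59521421  1.63275765] [0.57476679 0.09372097 1.11262433]
wrist 65.70646984690485 256.2338839025959 194.82668670619265 [-2.27836811 -1.80500562 -0.25412089] [-0.62379045 -0.03599931  0.3793269 ]
0.15 [-1.53143932e-04  1.15642539e-01  9.93290485e-01 -8.90016897e-04]
```

View pics/top0b.png

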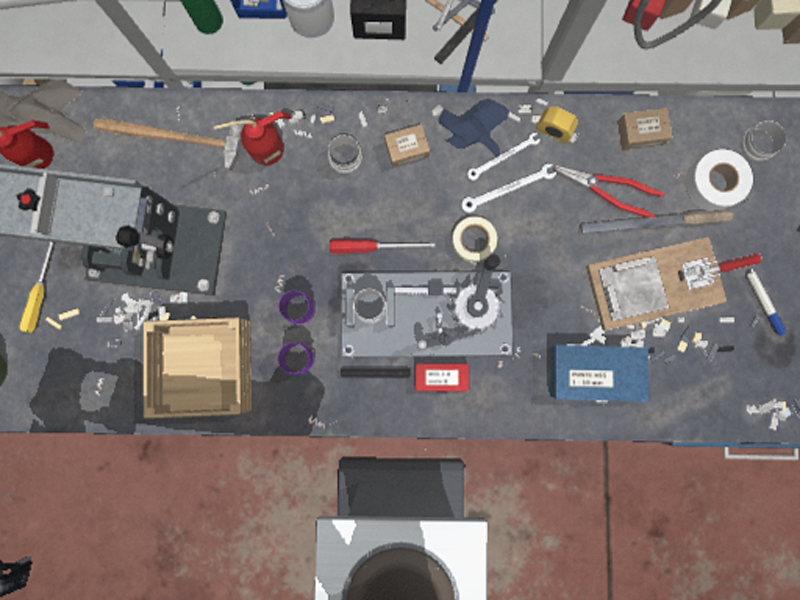

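View pics/side0b.png

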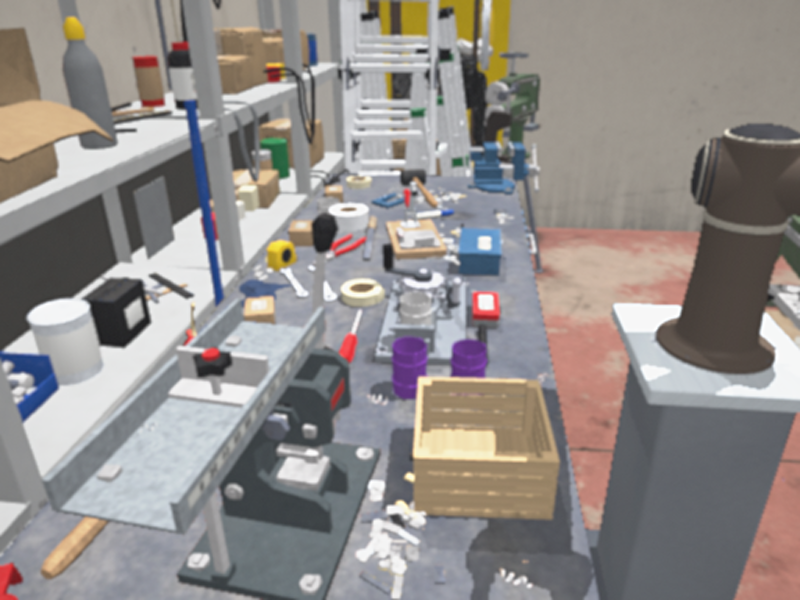

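The top view shows the clamp plate with corners at about (342,272), (511,270), (512,355) and (342,358), the sleeve at (370,303), the crank grip at (490,262) and the wheel at (477,305). The crate is at (197,367), with two purple look-alikes between it and the clamp. I'll get a rough pose from these and then look from close with the wrist camera.

```bash
cat > h.py <<'E'
import numpy as np,cv2
from scipy.spatial.transform import Rotation as R
def ray(c,u,v,fish=False):
    f=384/2/np.tan(np.radians(float(c["vertical_fov"]))/2)
    x=(u-float(c["cx"]))/f;y=(v-float(c["cy"]))/f
    if fish:
        r=np.hypot(x,y); d=np.array([x*np.sinc(r/np.pi),y*np.sinc(r/np.pi),np.cos(r)])
    else: d=np.array([x,y,1.])
    M=cv2.Rodrigues(np.asarray(c["rvec"],float))[0]
    return -M.T@np.asarray(c["tvec"],float).ravel(), M.T@d
def onz(c,u,v,z,fish=False):
    o,d=ray(c,u,v,fish); return o+d*(z-o[2])/d[2]
def proj(c,p,fish=False):
    f=384/2/np.tan(np.radians(float(c["vertical_fov"]))/2)
    M=cv2.Rodrigues(np.asarray(c["rvec"],float))[0]; q=M@np.asarray(p)+np.asarray(c["tvec"],float).ravel()
    if fish:
        r=np.hypot(q[0],q[1]); th=np.arctan2(r,q[2]); k=th/r
    else: k=1/q[2]
    return np.array([q[0]*k*f+float(c["cx"]),q[1]*k*f+float(c["cy"])])
def down(yaw):  # tool z down, tool y axis along world azimuth yaw+90deg (yaw=0: y along world -/+y)
    x=np.array([np.cos(yaw),np.sin(yaw),0]);z=np.array([0,0,-1.]);y=np.cross(z,x)
    q=R.from_matrix(np.c_[x,y,z]).as_quat(); return [q[3],q[0],q[1],q[2]]
E
python3 - <<'E'
from h import *
c=np.load("top0.npz")
s=.64
P=np.array([onz(c,u*s,v*s,.016)[:2] for u,v in[(342,272),(511,270),(512,355),(342,358)]]);print(P.round(3))
print(np.linalg.norm(P-np.roll(P,1,0),axis=1))
for n,u,v,z in[("crateTL",143,319,.09),("TR",249,317,.09),("BR",251,413,.09),("BL",143,418,.09),("sleeve",370,300,.1),("grip",490,261,.116)]: print(n,onz(c,u*s,v*s,z).round(3))
w=np.load("wrist0.npz");print("cam",ray(w,256,195,True))
from station import arm
for yaw in(0,np.pi,np.pi/2,-np.pi/2):
    j=arm.inverse_kinematics([.33,-.07,.3],down(yaw)); print(yaw,None if j is None else np.round(j,2))
E
```

```text
[[ 0.613  0.119]
 [ 0.622 -0.203]
 [ 0.46  -0.205]
 [ 0.449  0.116]]
[0.16349659 0.32275924 0.16183859 0.320722  ]
crateTL [0.513 0.466 0.09 ]
TR [0.519 0.277 0.09 ]
BR [0.35  0.267 0.09 ]
BL [0.339 0.457 0.09 ]
sleeve [0.552 0.061 0.1  ]
grip [ 0.623 -0.15   0.116]
cam (array([0.07358645, 0.62466074, 0.37240215]), array([ 0.27196865, -0.06777217, -0.95991666]))
0 [-0.34 -0.38  2.12 -0.    1.4   1.23]
3.141592653589793 [-0.34 -0.38  2.12 -0.    1.4  -1.91]
1.5707963267948966 [-0.34 -0.38  2.12 -0.    1.4  -0.34]
-1.5707963267948966 [-0.34 -0.38  2.12 -0.    1.4   2.8 ]
```

```bash
python3 - <<'E'
from station import arm
from h import *
arm.move_pose([.5,-.04,.33],down(np.pi))
c=arm.read_camera("wrist");np.savez("w1.npz",**c)
cv2.imwrite("pics/w1.png",cv2.resize(c["img"],(800,600),interpolation=cv2.INTER_CUBIC)[...,::-1])
print(arm.get_clock(),arm.get_qpos())
E
```

```text
2.85 [-1.65459946e-01 -2.51432385e-02  1.77233317e+00  2.43607164e-04
  1.39471627e+00 -1.73740028e+00]
```

View pics/w1.png

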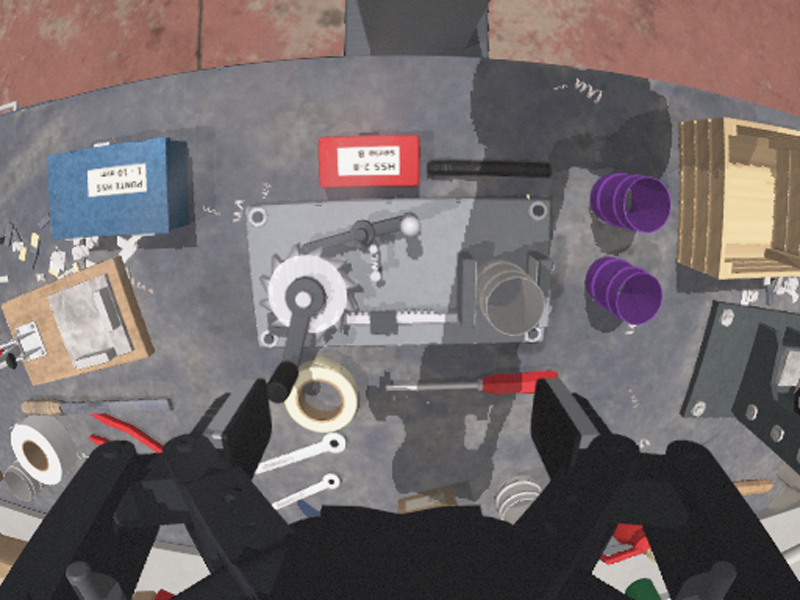

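The view shows the plate corners at about (247,206), (551,198), (549,344) and (258,347), the wheel hub at (303,298), the pawl post ball at (410,226), the sleeve's top rim at (515,305) and the grip at (284,383).

```bash
python3 - <<'E'
from h import *
c=np.load("w1.npz");s=.64
g=lambda u,v,z:onz(c,u*s,v*s,z,True)
C=[(-90,-150),(-90,175),(70,175),(70,-150)]
W=np.array([g(*p,.016)[:2] for p in[(247,206),(551,198),(549,344),(258,347)]])
# rigid fit
A=np.array(C)/1e3; a=A-A.mean(0);w=W-W.mean(0)
yaw=np.arctan2((a[:,0]*w[:,1]-a[:,1]*w[:,0]).sum(),(a*w).sum());M=np.array([[np.cos(yaw),-np.sin(yaw)],[np.sin(yaw),np.cos(yaw)]])
o=W.mean(0)-M@A.mean(0);print("yaw",yaw,"o",o,"res",((W-o)@M-A).round(4).tolist())
for n,u,v,z in[("hub",303,299,.064),("ball",410,226,.091),("sleeve",515,305,.101),("grip",281,390,.116),("crateFL",787,118,.09),("tapeC",321,396,.0125),("cratenear",683,121,.09),("cratefar",681,272,.09),("case FR",416,137,.033),("case BL",320,187,.033),("caseBR",419,186,.033),("mkL",550,170,.012),("mkR",428,168,.012)]:
    p=g(u,v,z)[:2];print(n,p.round(3),"clamp",((p-o)@M).round(4))
# overlay check
i=c["img"][...,::-1].copy()
def cl(x,y,z): return [*(o+M@np.array([x,y])),z]
for p in[(0,-.08,.064),(-.07,.024,.091),(0,.118,.101),(-.06,-.022,.05),(.035,.149,.066),(-.035,.149,.066),(-.09,-.15,.016),(.07,.175,.016),(-.09,.175,.016),(.07,-.15,.016)]:
    cv2.drawMarker(i,tuple(np.int32(proj(c,cl(*p),True).round())),(0,255,0),0,6)
# crate by colour from top
t=np.load("top0.npz");h=cv2.cvtColor(t["img"],cv2.COLOR_RGB2HSV);m=cv2.inRange(h,(12,60,80),(30,255,255));m[:, :85]=0;m[:,165:]=0;m[:195]=0;m[280:]=0
k=max(cv2.findContours(m,0,1)[0],key=cv2.contourArea);r=cv2.minAreaRect(k);print("crate",r,[onz(t,*q,.09).round(3)[:2].tolist() for q in cv2.boxPoints(r)])
cv2.imwrite("pics/w1o.png",cv2.resize(i[100:270,130:400],None,fx=2.9,fy=2.9,interpolation=cv2.INTER_CUBIC))
E
```

```text
yaw 0.02279801741309522 o [ 0.54532119 -0.05040535] res [[0.0001, 0.0009], [-0.0015, -0.0028], [0.0025, 0.0041], [-0.001, -0.0022]]
hub [ 0.548 -0.134] clamp [ 0.0005 -0.0833]
ball [ 0.474 -0.031] clamp [-0.0704  0.0213]
sleeve [0.543 0.064] clamp [-1.000e-04  1.142e-01]
grip [ 0.621 -0.149] clamp [ 0.073  -0.1006]
crateFL [0.33  0.389] clamp [-0.2055  0.4442]
tapeC [ 0.68  -0.132] clamp [ 0.1326 -0.0844]
cratenear [0.36  0.234] clamp [-0.1785  0.2886]
cratefar [0.511 0.244] clamp [-0.0277  0.2954]
case FR [ 0.393 -0.024] clamp [-0.152   0.0298]
case BL [ 0.441 -0.119] clamp [-0.1056 -0.0659]
caseBR [ 0.441 -0.021] clamp [-0.1034  0.0318]
mkL [0.42  0.119] clamp [-0.1213  0.1719]
mkR [ 0.423 -0.011] clamp [-0.1213  0.0422]
crate ((125.16336059570312, 234.55401611328125), (63.090362548828125, 69.32296752929688), 88.31531524658203) [[0.513, 0.471], [0.522, 0.278], [0.348, 0.267], [0.34, 0.457]]
```

View pics/w1o.png

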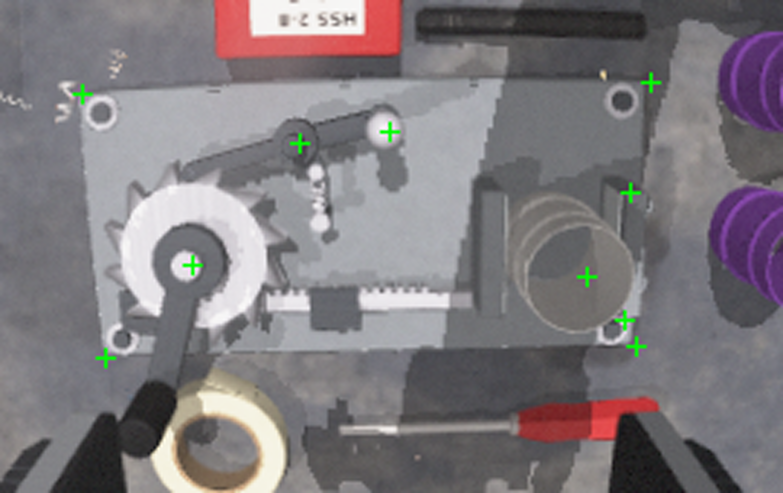

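The overlay shows the hub, ball and sleeve about 3 mm short in y, so I shift the origin to (0.5454, -0.0537) with yaw 0.024. All the checks then agree. Next is the pawl.

```bash
cat >> h.py <<'E'
O=np.array([.5454,-.0537]);YAW=.024
def W(x,y,z): return [O[0]+np.cos(YAW)*x-np.sin(YAW)*y,O[1]+np.sin(YAW)*x+np.cos(YAW)*y,z]
E
python3 - <<'E'
from station import arm
from h import *
q=down(np.pi+YAW)
arm.set_gripper(0.0)
arm.move_pose(W(-.125,.024,.16),q)
arm.movel(W(-.125,.024,.078),.12)
print(arm.get_ee_pos(),arm.get_wrist_force())
hit=arm.movel(W(-.060,.022,.078),.05,force_limit=14)
p=arm.get_ee_pos()[:2]-O;print(hit,p,arm.get_wrist_force())
arm.movel(W(-.125,.024,.078),.12)
arm.movel(W(-.125,.024,.2),.2)
arm.move_pose(W(-.04,-.0,.28),q)
c=arm.read_camera("wrist");np.savez("w2.npz",**c)
i=cv2.resize(c["img"],(800,600),interpolation=cv2.INTER_CUBIC)
cv2.imwrite("pics/w2.png",i[...,::-1]);print(arm.get_clock())
E
```

```text
[ 0.42106694 -0.03291235  0.07880435] [ 0.23875366 -0.84665203 -0.29067469]
False [-0.06091797  0.02049847] [-0.16279714  0.40991199 -0.17438188]
8.725
```

View pics/w2.png

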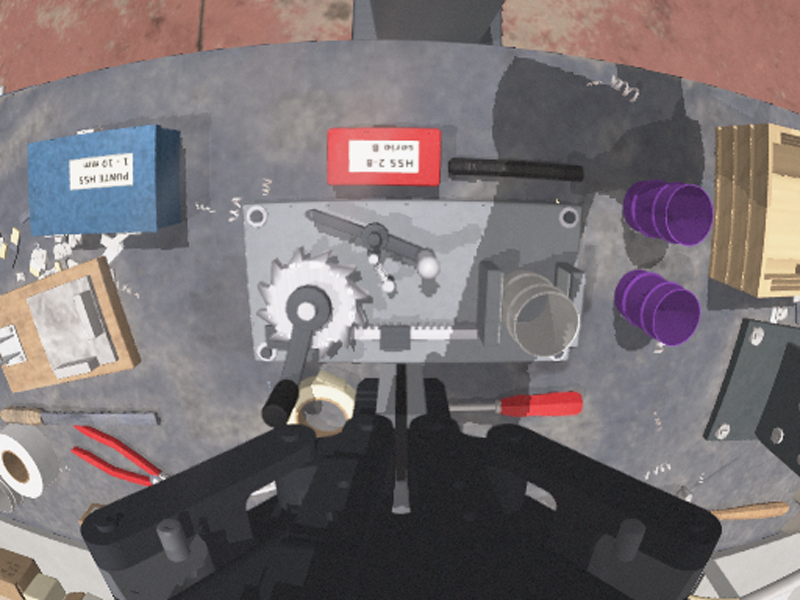

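The pawl nose at (310,213) has swung well clear of the wheel and the post is at (428,267), so the pawl is off. Next I grip the crank, whose grip top is at about (275,412).

```bash
python3 - <<'E'
from station import arm
from h import *
c=np.load("w2.npz");g=onz(c,275*.64,411*.64,.116,True)
H=np.array(W(0,-.08,0)[:2]);d=g[:2]-H;az=np.arctan2(d[1],d[0])-YAW
print("hub seen",onz(c,305*.64,311*.64,.064,True)[:2],H,"r",np.hypot(*d),"az",np.degrees(az))
az=np.clip(az,np.radians(-22),np.radians(-12))
def P(a,z): return [H[0]+.08*np.cos(a+YAW),H[1]+.08*np.sin(a+YAW),z]
Q=lambda a:down(a+YAW+np.pi)
arm.set_gripper(.6)
arm.move_pose(P(az,.19),Q(az))
print("down hit",arm.movel(P(az,.089),.1,force_limit=10),arm.get_ee_pos())
arm.set_gripper(0,25)
print("gap",arm.get_finger_gap()*85,arm.get_grip_force(),arm.get_wrist_force())
a=az
while a>np.radians(-115):
    a-=.1; hit=arm.movel(P(a,.089),.045,orientation=Q(a),force_limit=18)
    f=arm.get_wrist_force(); p=arm.get_ee_pos()[:2]-H
    print(round(np.degrees(a)),hit,f.round(1),round(np.degrees(np.arctan2(p[1],p[0])-YAW),1))
    if hit: break
print(arm.get_clock())
E
```

```text
hub seen [ 0.54803734 -0.1346169 ] [ 0.54731982 -0.13367696] r 0.07336626202148772 az -16.757416280941197
down hit False [ 0.62527332 -0.15517553  0.08992548]
gap 22.159912626421455 24.44941073656082 [-0.04956918  1.20988262  4.91750911]
-22 False [-1.2 -0.4  5.2] -22.7
-28 False [-1.7 -0.4  5.2] -28.3
-34 False [-0.2 -0.6  5.8] -34.0
-40 False [-1.6 -0.7  6.1] -39.7
-45 False [-1.4 -0.6  5.8] -45.4
-51 False [-1.6 -0.2  6. ] -51.0
-57 False [-1.4  0.8  5.1] -56.7
-63 False [-1.2 -0.2  6.3] -62.4
-68 False [-1.3 -0.   6.6] -68.1
-74 False [-1.   0.1  6. ] -73.8
-80 False [-1.6 -0.2  5.7] -79.5
-86 False [-1.6 -0.   6. ] -85.2
-91 False [-1.8 -1.1  5.8] -91.0
-97 False [-1.3 -1.4  5.2] -96.7
-103 False [-0.7  0.1  6. ] -102.4
-108 False [-2.  -0.7  6.8] -108.1
-114 False [ 5.2 -1.7  0.8] -111.6
-120 True [ 4.  -0.9 -2.2] -111.3
17.2833
```

The crank stopped hard at about -111.5°, which is its end stop. I'll release it and look at the sleeve.

```bash
python3 - <<'E'
from station import arm
from h import *
arm.set_gripper(.6)
p=arm.get_ee_pos();arm.movel([p[0],p[1],.2],.15)
arm.move_pose(W(-.04,.06,.30),down(np.pi+YAW))
arm.set_gripper(1.)
c=arm.read_camera("wrist");np.savez("w3.npz",**c)
i=cv2.resize(c["img"],(800,600),interpolation=cv2.INTER_CUBIC)
cv2.imwrite("pics/w3.png",i[...,::-1]);print(arm.get_clock())
E
```

```text
20.5333
```

View pics/w3.png

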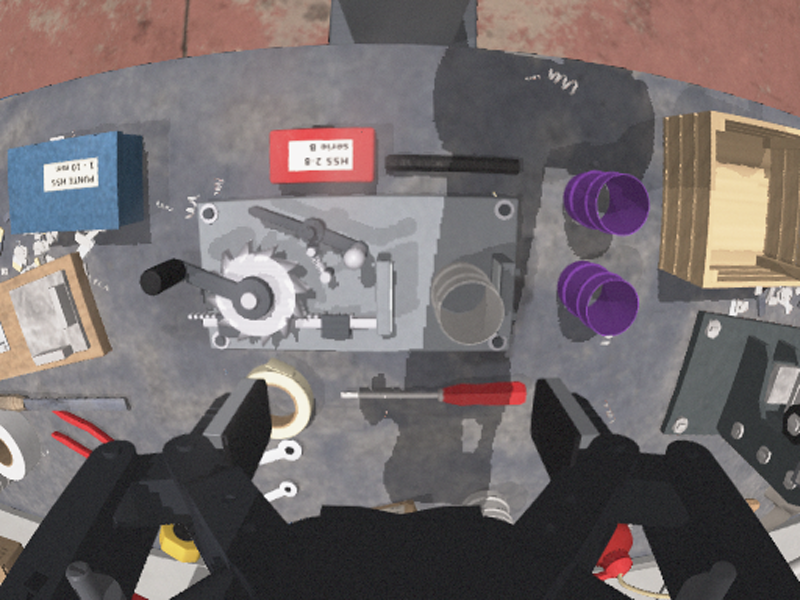

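The jaw is fully open, with its face well clear of the sleeve, and the crank is back at (160,277). The pawl is still off. The sleeve stands upright with its rim centre at about (472,310). The crate's near rim edge is at about x=710, from y=112 to 285.

```bash
python3 - <<'E'
from station import arm
from h import *
c=np.load("w3.npz");g=lambda u,v,z:onz(c,u*.64,v*.64,z,True)
print("sleeve",g(472,310,.101),W(0,.118,.1))
print("crate rim corners",g(712,112,.09),g(703,287,.09),"base",g(666,116,0),g(661,270,0))
s=W(0,.118,0);m=g(472,310,.101)
x=(s[0]+m[0])/2;y=(s[1]+m[1])/2
if np.hypot(m[0]-s[0],m[1]-s[1])>.012: raise SystemExit("mismatch")
q=down(YAW+np.pi/2)
arm.move_pose([x,y,.2],q)
print("hit",arm.movel([x,y,.068],.12,force_limit=10))
arm.set_gripper(0,30)
print("gap",arm.get_finger_gap()*85,arm.get_grip_force(),arm.get_wrist_force())
arm.movel([x,y,.26],.1)
print("gap",arm.get_finger_gap()*85,arm.get_grip_force(),arm.get_ee_pos(),arm.get_clock())
c=arm.read_camera("side");np.savez("s4.npz",**c)
cv2.imwrite("pics/s4.png",cv2.resize(c["img"],(800,600),interpolation=cv2.INTER_CUBIC)[...,::-1])
E
```

```text
sleeve [0.54089771 0.06508615 0.101     ] [np.float64(0.5425682718641702), np.float64(0.06426601763120067), 0.1]
crate rim corners [0.34867475 0.28958005 0.09      ] [0.51611388 0.29808543 0.09      ] base [0.34540659 0.2919661  0.        ] [0.51900692 0.30199467 0.        ]
hit False
gap 52.3550856623292 30.926870327966753 [0.31119251 0.43663264 4.53723666]
gap 52.62928311546713 31.54218293755548 [0.54130618 0.06465231 0.25925321] 25.75
```

View pics/s4.png

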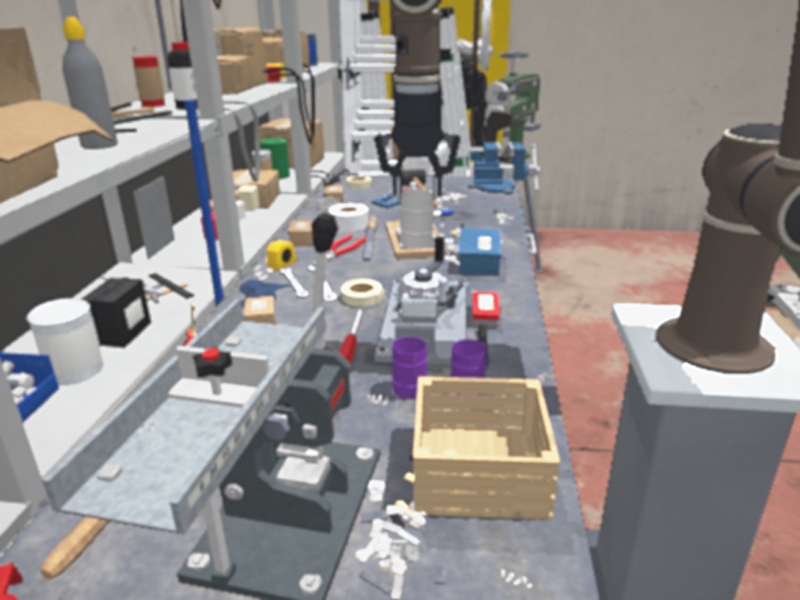

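The sleeve is in the gripper and clear of everything. The two views agree on the crate centre, about (0.429, 0.379).

```bash
python3 - <<'E'
from station import arm
from h import *
q=down(.05+np.pi/2);x,y=.429,.379
arm.movel([x,y,.27],.2,orientation=q)
print("gap",arm.get_finger_gap()*85)
print("hit",arm.movel([x,y,.063],.1,force_limit=6),arm.get_ee_pos())
arm.set_gripper(.95)
arm.movel([x,y,.27],.12)
arm.movel([.38,.15,.36],.2,orientation=down(np.pi))
c=arm.read_camera("wrist")
cv2.imwrite("pics/w5.png",cv2.resize(c["img"],(800,600),interpolation=cv2.INTER_CUBIC)[...,::-1])
print(arm.get_clock(),arm.get_finger_gap(),arm.get_wrist_force())
E
```

```text
gap 52.56235240606846
hit False [0.42943009 0.37933182 0.06361956]
33.925 0.9482966926841947 [-0.82725483 -0.36401696 -0.75214293]
```

View pics/w5.png

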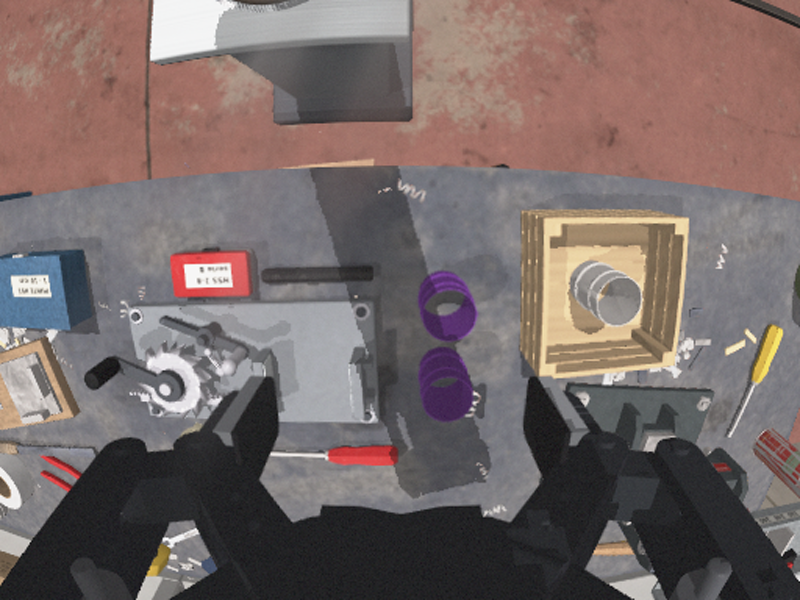

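The sleeve stands in the crate at (608,292). The pawl is off and the crank is at its stop at (100,373). The case, marker, screwdriver and purple sleeves have not moved.

```bash
python3 -c "
from station import arm
print(arm.close_job())"
```

```text
the job is handed in; nothing more can be done
None
```

The job is handed in at about 34 s of the 67 s allowed: the pawl is off and staying off, the crank is eased back to its stop, the sleeve is standing in the crate, and the loose things I could see in the last picture have not moved (the tape roll was hidden behind a finger).

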